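# Dry-lay plaster ornaments on a sample panel

## Task

Dry-lay the plaster ornament on the framed grey sample panel, starting with the rosette: set it in the middle of the panel, on the crossing of the pencil lines. Then lay the round-ended tablet midway between the rosette and the glued round disc, and the pointed bar midway between the rosette and the glued square block, both lengthways along the panel's long pencil line, and stand the domed boss centred on top of the rosette. Plaster chips, so put every piece down and let go only when it rests, do not drop it, and do not shift the lidded tub, the tin or the spare piece of moulding.

Things in the scene. Friction and masses are not known exactly. Their poses are not given: they have to be found in the camera images.
- panel: The work panel, fixed to the bench: grey board 160 x 396 mm, 12 mm thick, with a white glued border moulding all round (14 mm wide, its top 22 mm above the bench). Two dark pencil lines cross at its middle, one along it and one across. Origin: middle of the underside, at bench height; the grey face is 12 mm above it. x points across the panel, y along its long axis. Lies roughly crosswise in front of the robot (long axis within 0.25 rad of world y).
- end_disc: Small round plaster disc with concentric rings, 42 mm diameter, 12.5 mm high, glued on the panel's long pencil line near one of its ends, 155 mm from the panel's middle; which end varies. Origin: centre of its underside, on the panel's face. z up.
- end_block: Stepped square plaster block, 40 x 40 mm, 13 mm high, glued on the panel's long pencil line near the other end, 155 mm from the panel's middle. Origin: centre of its underside, on the panel's face. z up.
- rosette: Loose plaster flower, 60 mm diameter, 50 g: twelve petals 12 mm high around a flat-topped hub 36 mm in diameter and 18 mm high. The petal rim can be gripped across the diameter. Lies face up on the bench. Origin: centre of the underside. z up.
- tablet: Loose plaster tablet with two straight parallel sides and round ends, 54 mm long and 30 mm wide, 12 mm high with a smaller raised oblong on top (16 mm in all), 30 g. Lies flat on the bench, turned up to 0.6 rad either way from y along world y. Origin: centre of the underside. y along its length, x across, z up.
- bar: Loose slim plaster bar with pointed ends, 78 mm long, 22 mm wide (parallel sides over the middle 56 mm), 12 mm high with a row of five beads along its top (18.5 mm in all), 28 g. Both ends are alike. Lies flat on the bench, turned up to 0.6 rad either way from y along world y. Origin: centre of the underside. y along its length, x across, z up.
- boss: Loose small plaster boss, 30 mm diameter: a 12 mm high straight rim under a dome, 23 mm high in all, 20 g. Stands on its flat underside on the bench. Origin: centre of the underside. z up.
- offcut: Bystander, to be left alone: loose spare length of straight moulding with square-cut ends, 100 x 30 mm, 16 mm high, stepped profile. Origin: centre of the underside. y along its length, z up.
- tub: Bystander, to be left alone: round white tub with a dark lid 84 mm in diameter, 56 mm high. Origin: centre of the underside. z up.
- tin: Bystander, to be left alone: round metal tin with a paper band, 67 mm diameter, 72 mm high. Origin: centre of the underside. z up.

How it is judged:
By the outcome, as a careful person would: the job done as asked, in the order asked, and still so for the second after the job is handed in, with the robot touching nothing.
It also fails if it takes over 99 s, if anything falls off the work surface, if the arm or the gripper's body presses on something with over 40 N, if the wrist force passes 120 N, or if a joint passes its speed limit or range.

## Robot

A 6-joint arm with a two-finger parallel gripper is mounted at the origin on the work surface. World frame = base frame: x ahead of the robot, y to its left, z up, the work surface at z = 0. Lengths are in mm, angles in rad, forces in N, time in s.
With the tool pointing down it reaches from about 275 to 1000 mm from the base axis. Payload 8.4 kg.
Tool frame: the origin (TCP) lies where the fingers leave the gripper's body, on its centre line; the fingertips stand 73 mm ahead of it and the grasp point (between the pads) lies 54 mm ahead of it (grip_point_offset is the distance from the TCP to the grasp point, in mm); z points along the fingers, y is the direction in which the jaws open and shut (so a half turn about z gives the same grasp; the last joint's range is limited). The gripper opens to 85 mm and grips with 20 to 120 N. Pads are 22 mm wide; open, the fingers measure 114 mm over their backs; the gripper's body (76 mm by 85 mm) begins 54 mm behind the grasp point. The pads swing forward as they close: fully open they stand 13 mm farther back than shut.
Start: joints at [-1.209, 0.353, 1.633, -0, 1.155, -0.002], TCP at [222.391, -584.098, 303.881] pointing down, gripper open.
Joint ranges: [-2.63, 2.63], [-0.92, 2.1], [0.06, 2.66], [-1.3, 4.44], [0, 2.69], [-3.02, 3.02]. Speed limits (rad/s): [2.22, 2.22, 2.79, 3.14, 3.14, 3.14].

## Interface

Orientations are given as [roll, pitch, yaw] about the fixed x, y, z axes, in that order (R = Rz(yaw) Ry(pitch) Rx(roll)).
In Python, from rig import sense, grab_frame, sign_off, grip_point_offset gives the robot as it stands. The module is installed in compiled form; this text tells all that it offers.
- The arm moves only by the tool drive_tool, never from a script. Its argument "targets" is one flat list of numbers, 7 for each row, row after row: the shift along the tool's x, y, z in m, then the turn, a rotation vector about the tool's x, y, z in rad, then the opening, from 0 (shut) to 1 (fully open). In form: [tx, ty, tz, wx, wy, wz, grip, tx, ty, tz, wx, wy, wz, grip, ...]. A call has 1 to 12 rows; each row is the pose to reach, as a shift and turn from the pose commanded when the call began, along the tool's axes at that moment; what a row does not reach only later rows make up. A row lasts 1/12 s, in which the tool goes at most 41.7 mm and 7.16 degrees, less where a joint would pass 70% of its speed; a pose out of reach is approached as far as the arm can. A call with a gripper value outside its range is refused whole. The fingers move at their own pace and stop on an object; "force" is the grip in N (left out, the last holds). Time passes only in rows, so rows that repeat a pose let the fingers close. It gives the time, the measured TCP pose, the force and the opening at its end, in the units of the state.
- sense(): the state, without advancing time (a new reading comes with each control period).
- grab_frame(name): name is "scene" or "top"; returns a dict with "color" (384x512x3 uint8, blue, green, red), "vertical_fov" (degrees; the focal length in pixels is half the picture's height over the tangent of half this angle, whatever the lens; pixels are square), "cx", "cy" (the principal point, pixels), "world_from_camera" (4x4, takes a point from camera to world coordinates). Camera axes: x right, y down, z forward; pixel columns grow to the right and rows downward; lengths in mm; the calibration is good to about 2 mm. A picture is of the moment at which its call begins. There is no depth.
- sign_off(): hands the job in, once; it reports no verdict.
The state is a dict: "clock": time; "qpos": joint angles; "qvel": joint speeds; "joint_efforts": joint torques, N m; "eef_pos": TCP position; "tcp_rot": TCP orientation; "contact_force": force on the tool from outside, world axes, zero at the start; "wrist_torque": the same for the moment, N m; "opening": opening from 0.0 (shut) to 1.0 (fully open).
Only numpy, scipy, OpenCV 4.12 (cv2) and the standard library are available. Lean on these libraries where they do the work, as an engineer would, in place of code of your own. Each camera call takes 0.05 s, during which the arm holds its last target. There are 200 camera calls.

## Working session

There is one attempt and no reset: what is moved stays moved. The work goes in short steps, Python scripts to look and compute and a tool call to move; the robot and the scene stay as the last step left them, time stands still between calls to the robot, and variables do not carry over. Pictures are saved under pics/ and viewed, about 12 in all and at most 16, crops included, and the job is handed in when it is done.

Besides the shell and the picture viewer there is one more tool, called after ">>>" by a JSON object that holds its "op" and its "data". drive_tool: Moves the arm, as the interface text tells. Its arguments: {"type":"object","properties":{"targets":{"type":"array"},"force":{"type":"number"}},"required":["targets"]}

```bash
mkdir -p pics; python3 - <<'E'
from rig import *
import cv2,numpy as np,pickle
d={}
for n in("top","scene"):
    f=grab_frame(n);d[n]=f;cv2.imwrite(f"pics/{n}0.png",f["color"]);cv2.imwrite(f"pics/{n}0x.png",cv2.resize(f["color"],(800,600),interpolation=cv2.INTER_CUBIC))
    print(n,f["vertical_fov"],f["cx"],f["cy"]);print(np.round(f["world_from_camera"],3))
pickle.dump(d,open("f0.pkl","wb"))
print(sense(),grip_point_offset)
E
```

```text
top 57.11379943943803 250.6545495330497 195.49999624390617
[[-1.19000e-01 -9.66000e-01  2.27000e-01  3.36242e+02]
 [-9.93000e-01  1.17000e-01 -2.40000e-02  1.66640e+01]
 [-3.00000e-03 -2.29000e-01 -9.74000e-01  8.78671e+02]
 [ 0.00000e+00  0.00000e+00  0.00000e+00  1.00000e+00]]
scene 44.05424096559166 254.92394870062603 187.9585055320257
[[-2.150000e-01  5.420000e-01 -8.120000e-01  1.417761e+03]
 [ 9.770000e-01  1.240000e-01 -1.760000e-01  2.027660e+02]
 [ 6.000000e-03 -8.310000e-01 -5.560000e-01  6.513780e+02]
 [ 0.000000e+00  0.000000e+00  0.000000e+00  1.000000e+00]]
{'clock': 0.1, 'qpos': array([-1.20938604e+00,  3.53578748e-01,  1.63403453e+00, -2.99310663e-05,
        1.15521795e+00, -2.39921516e-03]), 'qvel': array([-0.00044253, -0.00247551, -0.00184475, -0.00185775,  0.00097218,
        0.0004415 ]), 'joint_efforts': array([-1.38100018e-03, -6.06362844e+01, -3.42820108e+01, -1.54194277e-04,
        4.05205952e-03, -1.85373773e-05]), 'eef_pos': array([ 222.27545109, -583.78757489,  303.24759102]), 'tcp_rot': array([-3.14035402e+00,  2.43967551e-05,  3.63821623e-01]), 'contact_force': array([ 0.42091883, -0.58720705, -0.26833351]), 'wrist_torque': array([-0.011056  ,  0.02572557,  0.01088257]), 'opening': 0.9980240804243632} 53.900000000000006
```

View pics/top0x.png

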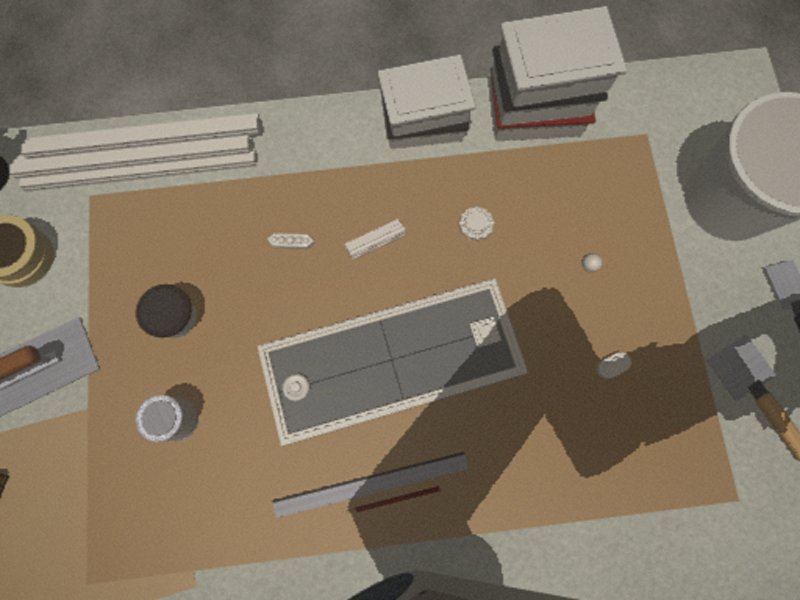

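View pics/scene0x.png

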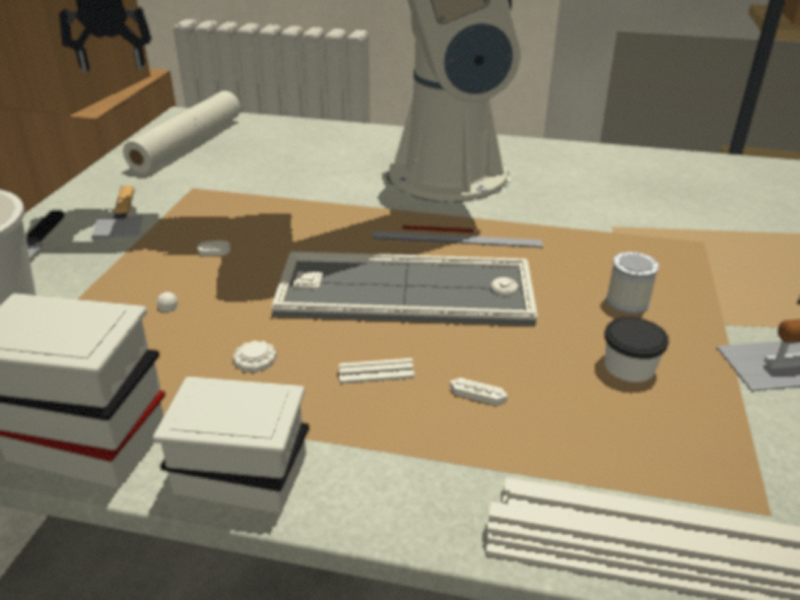

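The top view shows the rosette at (477,223), bar (290,241), offcut (375,238), boss (592,262) and tablet (614,365, half in the arm's shadow). The panel has its disc at (295,387) and its block at (484,332). The scene view agrees. Next I'll take enlarged crops so I can fit poses.

```bash
cat > h.py <<'E'
import numpy as np,cv2,pickle
def cam(f):
    T=np.array(f["world_from_camera"]);h=f["color"].shape[0]
    return T,h/2/np.tan(np.radians(f["vertical_fov"])/2),f["cx"],f["cy"]
def proj(f,P):
    T,F,cx,cy=cam(f);p=(np.atleast_2d(P)-T[:3,3])@T[:3,:3]
    return np.c_[cx+F*p[:,0]/p[:,2],cy+F*p[:,1]/p[:,2]]
def back(f,uv,z):
    T,F,cx,cy=cam(f);uv=np.atleast_2d(uv).astype(float)
    d=np.c_[(uv-[cx,cy])/F,np.ones(len(uv))]@T[:3,:3].T
    return T[:3,3]+d*((z-T[2,3])/d[:,2])[:,None]
def crop(f,x,y,w,h,s,name):
    c=f["color"][y:y+h,x:x+w].astype(float)/255
    c=cv2.resize((c**.6*255).astype(np.uint8),None,fx=s,fy=s,interpolation=cv2.INTER_CUBIC)
    for i in range(0,w,20):cv2.putText(c,str(x+i),(i*s,10),0,.35,(0,0,255));c[:6,i*s]=(0,0,255)
    for j in range(0,h,20):cv2.putText(c,str(y+j),(0,j*s+4),0,.35,(0,0,255))
    cv2.imwrite(name,c)
E
python3 - <<'E'
from h import *
d=pickle.load(open("f0.pkl","rb"))
crop(d["top"],155,125,260,170,3,"pics/c1.png")
crop(d["scene"],90,145,265,120,3,"pics/c2.png")
t=d["top"];k=1.5625
for n,u,z in [("ros",(477,223),12),("bar",(290,241),12),("off",(375,238),16),("boss",(592,262),15),("tab",(614,365),12),("disc",(295,387),24),("block",(484,332),25),("tub",(164,310),56),("tin",(159,417),72),("c1",(259,347),22),("c2",(496,281),22),("c3",(526,372),22),("c4",(283,444),22),("x",(391,359),12)]: print(n,back(t,np.array(u)/k,z).round(1)[0])
E
```

```text
ros [ 662.1 -163.4   12. ]
bar [668.1 149.8  12. ]
off [654.8   9.   16. ]
boss [ 571.  -339.1   15. ]
tab [ 401.  -340.4   12. ]
disc [425.6 158.8  24. ]
block [ 475.5 -143.4   25. ]
tub [563.2 343.5  56. ]
tin [401.3 348.3  72. ]
c1 [494.8 210.3  22. ]
c2 [ 556.2 -176.3   22. ]
c3 [ 405.9 -198.7   22. ]
c4 [342.8 183.9  22. ]
x [452.5   6.7  12. ]
```

View pics/c1.png

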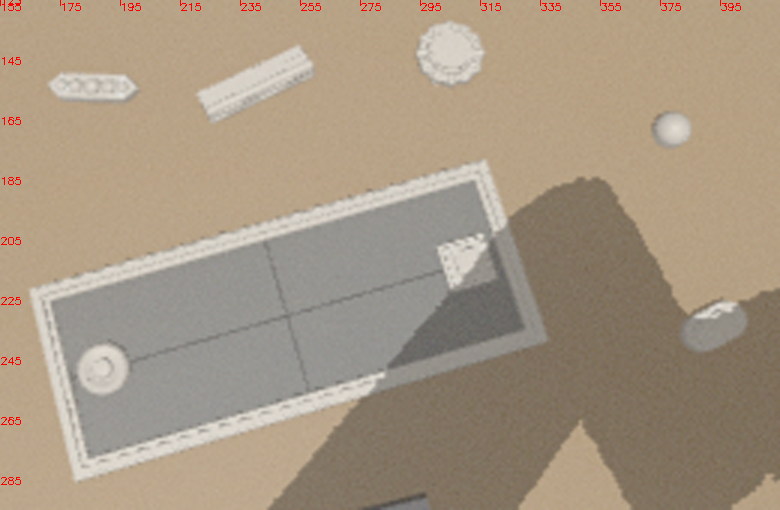

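View pics/c2.png

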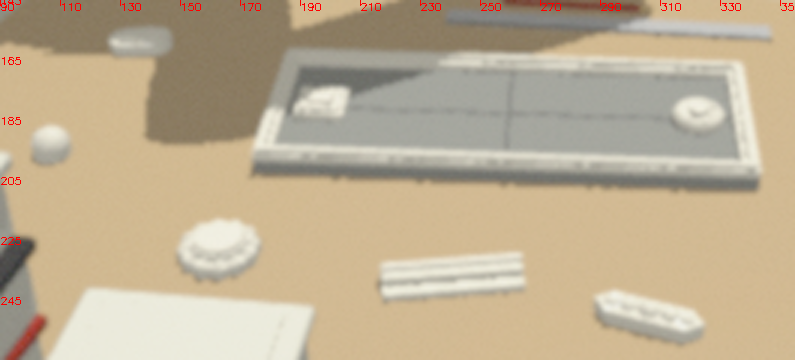

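The crops are clear. The crossing is at about (250.5,230) in the top image. Next I'll fit silhouettes using saturation, which holds up in shadow, in both cameras.

```bash
cat >> h.py <<'E'
from scipy.optimize import minimize
def circ(r,z,n=48):
    a=np.arange(n)*2*np.pi/n;return np.c_[r*np.cos(a),r*np.sin(a),0*a+z]
def prism(xy,z0,z1):
    xy=np.array(xy,float);return np.vstack([np.c_[xy,np.full(len(xy),z)] for z in(z0,z1)])
def cap(r,L,z):
    c=circ(r,z);c[:,1]+=np.sign(np.round(c[:,1],6))*(L/2-r);return c
M={"panel":prism([(80,198),(-80,198),(-80,-198),(80,-198)],0,22),
"rosette":np.vstack([circ(29.3,0),circ(29.3,12),circ(18,18)]),
"tablet":np.vstack([cap(15,54,0),cap(15,54,12)]),
"bar":prism([(11,28),(0,39),(-11,28),(-11,-28),(0,-39),(11,-28)],0,12),
"boss":np.vstack([circ(15,0),circ(15,12)]+[circ(15*np.cos(t),12+11*np.sin(t)) for t in(.3,.6,.9,1.2,1.5)])}
def place(p,m,z=0):
    c,s=np.cos(p[2]),np.sin(p[2]);return np.c_[m[:,0]*c-m[:,1]*s+p[0],m[:,0]*s+m[:,1]*c+p[1],m[:,2]+z]
def alpha(f):
    c=f["color"].astype(float);c=cv2.GaussianBlur(c,(3,3),.5)
    return 1-c[...,0]/c[...,2]   # ~0 white/grey, ~.4 brown
def fit(fs,name,p0,z=0,rot=True):
    S=8;p0=np.array(p0,float);A=[]
    for f in fs:
        q=proj(f,place(p0,M[name],z));x0,y0=(q.min(0)-7).astype(int);x1,y1=(q.max(0)+8).astype(int)
        a=alpha(f)[y0:y1,x0:x1];m=np.zeros(a.shape,np.uint8)
        cv2.fillConvexPoly(m,cv2.convexHull((q-[x0,y0]).round().astype(np.int32)),1)
        i=np.median(a[cv2.erode(m,np.ones((3,3)))>0]);o=np.median(a[cv2.dilate(m,np.ones((5,5)))==0])
        A.append((f,x0,y0,np.clip((a-o)/(i-o),0,1)))
    def cost(v):
        p=p0+[v[0],v[1],v[2]/30 if rot else 0];e=0;n=0
        for f,x0,y0,a in A:
            q=(proj(f,place(p,M[name],z))-[x0,y0]+.5)*S-.5
            m=np.zeros((a.shape[0]*S,a.shape[1]*S),np.uint8)
            cv2.fillConvexPoly(m,cv2.convexHull((q*16).astype(np.float32)).round().astype(np.int32),255,cv2.LINE_AA,4)
            m=cv2.GaussianBlur(cv2.resize(m,a.shape[::-1],interpolation=cv2.INTER_AREA).astype(float)/255,(3,3),.7)
            e+=((m-a)**2).sum()/m.sum()
        return e
    r=minimize(cost,[0,0,0],method="Nelder-Mead",options=dict(initial_simplex=[[-3,-3,-3],[4,0,0],[0,4,0],[0,0,4]],xatol=.02,fatol=1e-6,maxiter=300))
    return p0+[r.x[0],r.x[1],r.x[2]/30 if rot else 0],r.fun
E
python3 - <<'E'
from h import *
d=pickle.load(open("f0.pkl","rb"));t,s=d["top"],d["scene"]
for n,p in [("panel",(452,5,.16)),("rosette",(662,-163,0)),("tablet",(401,-340,-.3)),("bar",(668,150,.0)),("boss",(571,-339,0))]:
    if n=="bar":p=(668,150,-.15)
    for fs in([t],[s],[t,s]):
        q,e=fit(fs,n,p,rot=n not in("rosette","boss"));print(n,q.round(3),round(e,4))
# features on panel
for nm,f,u in [("t",t,(250.7,230)),("s",s,(257.7,181))]: print(nm,"cross",back(f,u,12).round(1))
print(proj(t,[[452,5,12]]),proj(s,[[452,5,12]]))
E
```

```text
panel [4.52021e+02 6.48700e+00 1.64000e-01] 0.0111
panel [4.56975e+02 5.37600e+00 1.64000e-01] 0.0692
panel [4.5361e+02 6.0170e+00 1.6400e-01] 0.0932
rosette [ 664.935 -162.636    0.   ] 0.0234
rosette [ 670.838 -163.474    0.   ] 0.0277
rosette [ 667.303 -163.418    0.   ] 0.1047
tablet [ 4.02234e+02 -3.41457e+02  3.63000e-01] 0.01
tablet [ 4.07330e+02 -3.42317e+02  3.00000e-01] 0.0093
tablet [ 4.03422e+02 -3.42332e+02  3.57000e-01] 0.0776
bar [ 6.71587e+02  1.50188e+02 -1.47000e-01] 0.0047
bar [ 6.75466e+02  1.49048e+02 -1.56000e-01] 0.0037
bar [ 6.72864e+02  1.49706e+02 -1.49000e-01] 0.0746
boss [ 573.019 -341.381    0.   ] 0.0154
boss [ 578.282 -342.254    0.   ] 0.006
boss [ 574.736 -342.601    0.   ] 0.1022
t cross [[451.8   5.6  12. ]]
s cross [[452.9   0.8  12. ]]
[[250.94051205 229.87349548]] [[259.43658691 181.00871685]]
```

```bash
cat > go.py <<'E'
import sys,numpy as np
from scipy.spatial.transform import Rotation as R
from rig import sense
s=sense();x,y,z,yaw=map(float,sys.argv[1:5])
a=R.from_euler("xyz",s["tcp_rot"]);b=R.from_euler("xyz",[np.pi,0,yaw])
print("d m",(a.inv().apply(np.array([x,y,z])-s["eef_pos"])/1000).round(4),"w",(a.inv()*b).as_rotvec().round(4),"t",s["clock"],"F",s["contact_force"].round(1),"eef",s["eef_pos"].round(1),s["tcp_rot"].round(4),"op",round(s["opening"],3))
E
python3 go.py 666.2 -162.8 200 1.735
```

```text
d m [ 0.5647 -0.2353  0.1035] w [-1.1000e-03 -8.0000e-04 -1.3712e+00] t 0.1 F [ 0.4 -0.6 -0.3] eef [ 222.3 -583.8  303.2] [-3.1404  0.      0.3638] op 0.998
```

>>> {"op": "drive_tool", "data": {"targets": [0.01,-0.004,0.002,0,0,-0.03,1,0.04,-0.016,0.008,0,0,-0.1,1,0.075,-0.031,0.014,0,0,-0.19,1,0.11,-0.046,0.02,0,0,-0.28,1,0.145,-0.06,0.027,0,0,-0.37,1,0.18,-0.075,0.033,0,0,-0.46,1,0.215,-0.09,0.04,0,0,-0.55,1,0.25,-0.104,0.046,0,0,-0.64,1,0.285,-0.119,0.052,0,0,-0.73,1,0.32,-0.133,0.059,0,0,-0.82,1,0.345,-0.144,0.063,0,0,-0.89,1,0.36,-0.15,0.066,0,0,-0.92,1], "force": 25}}

```text
clock: 1.1
eef_pos: [507.3, -312.5, 237.0]
tcp_rot: [-3.141, -0.001, 1.292]
contact_force: [-0.4, -0.2, 0.3]
opening: 1.004
```

```bash
python3 go.py 666.2 -162.8 200 1.735
```

```text
d m [0.1876 0.1115 0.0372] w [-0.0005 -0.0012 -0.4435] t 1.1 F [-0.4 -0.2  0.3] eef [ 507.3 -312.5  237. ] [-3.1409e+00 -1.1000e-03  1.2915e+00] op 1.004
```

>>> {"op": "drive_tool", "data": {"targets": [0.01,0.006,0.002,0,0,-0.03,1,0.04,0.024,0.008,0,0,-0.1,1,0.07,0.042,0.014,0,0,-0.17,1,0.1,0.06,0.02,0,0,-0.24,1,0.13,0.078,0.026,0,0,-0.31,1,0.16,0.096,0.032,0,0,-0.38,1,0.18,0.107,0.036,0,0,-0.43,1,0.1876,0.1115,0.0372,0,0,-0.4435,1,0.1876,0.1115,0.0372,0,0,-0.4435,1,0.1876,0.1115,0.0372,0,0,-0.4435,1,0.1876,0.1115,0.0372,0,0,-0.4435,1]}}

```text
clock: 2.02
eef_pos: [664.5, -168.5, 200.8]
tcp_rot: [-3.141, 0.0, 1.726]
contact_force: [-0.8, -0.4, 0.6]
opening: 1.002
```

```bash
python3 go.py 666.2 -162.8 75 1.735; python3 - <<'E'
from h import *
from rig import grab_frame
d={n:grab_frame(n) for n in("top","scene")};pickle.dump(d,open("f1.pkl","wb"))
t,s=d["top"],d["scene"]
for n,p in [("tablet",(402,-341,.36)),("boss",(573,-341,0)),("bar",(671,150,-.15)),("panel",(452,6,.164))]:
    for fs in([t],[s]):
        q,e=fit(fs,n,p,rot=n not in("rosette","boss"));print(n,q.round(3),round(e,4))
E
```

```text
d m [0.0054 0.0026 0.1258] w [-0.0006  0.0001 -0.0093] t 2.0167 F [-0.8 -0.4  0.6] eef [ 664.5 -168.5  200.8] [-3.1410e+00  1.0000e-04  1.7257e+00] op 1.002
tablet [ 416.854 -320.827    1.709] 1.1432
tablet [ 4.02294e+02 -3.29813e+02  3.10000e-01] 1.439
boss [ 573.453 -336.358    0.   ] 2.7006
boss [ 578.198 -342.293    0.   ] 0.008
bar [6.79450e+02 1.70594e+02 1.57000e-01] 2.0463
bar [ 6.75371e+02  1.49094e+02 -1.57000e-01] 0.0038
panel [ 3.8602e+02 -5.4430e+00 -1.5100e-01] 0.9466
panel [4.57783e+02 5.73500e+00 1.69000e-01] 0.07
```

>>> {"op": "drive_tool", "data": {"targets": [0.0027,0.0013,0.01,0,0,-0.005,1,0.0054,0.0026,0.03,0,0,-0.0093,1,0.0054,0.0026,0.055,0,0,-0.0093,1,0.0054,0.0026,0.075,0,0,-0.0093,1,0.0054,0.0026,0.085,0,0,-0.0093,1,0.0054,0.0026,0.09,0,0,-0.0093,1,0.0054,0.0026,0.09,0,0,-0.0093,1,0.0054,0.0026,0.09,0,0,-0.0093,1]}}

```text
clock: 2.78
eef_pos: [667.6, -162.0, 111.3]
tcp_rot: [3.141, 0.0, 1.736]
contact_force: [0.9, -0.3, 0.3]
opening: 0.998
```

```bash
python3 go.py 666.2 -162.8 75 1.735;python3 - <<'E'
from h import *
from rig import grab_frame
d={n:grab_frame(n) for n in("top","scene")};pickle.dump(d,open("f2.pkl","wb"))
s=d["scene"]
print(proj(s,[[666,-163,18]]))
a=s["color"]; u,v=proj(s,[[666,-163,18]])[0].astype(int)
crop(s,u-65,v-50,130,90,6,"pics/c3.png")
E
python3 go.py 666.2 -162.8 75 1.735
```

```text
d m [-0.0006 -0.0016  0.0363] w [0.0008 0.0003 0.0013] t 2.7833 F [ 0.9 -0.3  0.3] eef [ 667.6 -162.   111.3] [3.1408e+00 3.0000e-04 1.7363e+00] op 0.998
[[163.02451118 221.68135178]]
d m [-0.0005 -0.002   0.037 ] w [0.0019 0.0008 0.0015] t 2.8833 F [-0.2  0.   0.2] eef [ 668. -162.  112.] [3.1397e+00 8.0000e-04 1.7365e+00] op 0.999
```

View pics/c3.png

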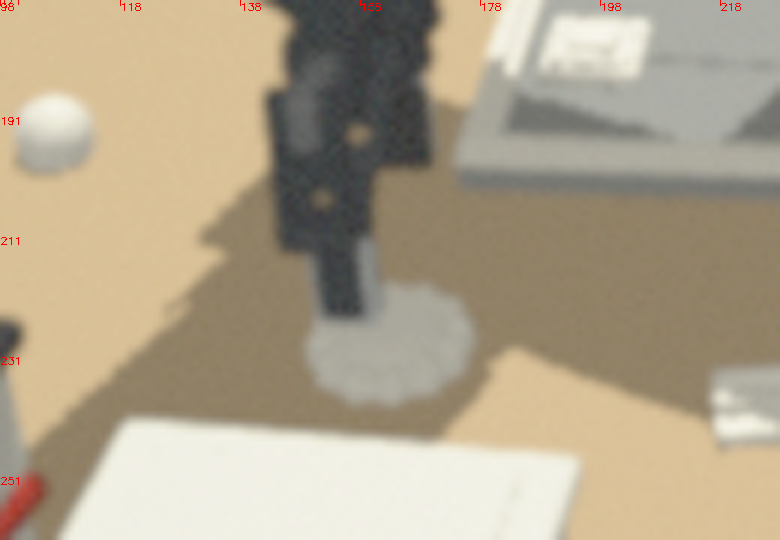

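The near finger stands centred above the rosette (rosette centre about (163,229), finger tip bottom about (154.5,223)). I'll compare the finger with its predicted position to check the scene camera's bias.

```bash
python3 - <<'E'
from h import *
d=pickle.load(open("f2.pkl","rb"));s=d["scene"]
for r in (50,57):
  for zt in(52,39): print(r,zt,proj(s,[[668+r*.986,-162+r*.163,zt]]))
E
```

```text
50 52 [[156.16008261 224.20583907]]
50 39 [[156.85919095 229.20820556]]
57 52 [[155.37853172 226.34757894]]
57 39 [[156.08768935 231.3639632 ]]
```

>>> {"op": "drive_tool", "data": {"targets": [0,-0.001,0.008,0,0,0,1,0,-0.001,0.018,0,0,0,1,0,-0.001,0.028,0,0,0,1,0,-0.001,0.034,0,0,0,1,0,-0.001,0.037,0,0,0,1,0,-0.001,0.037,0,0,0,0.95,0,-0.001,0.037,0,0,0,0.9,0,-0.001,0.037,0,0,0,0.85,0,-0.001,0.037,0,0,0,0.8,0,-0.001,0.037,0,0,0,0.75,0,-0.001,0.037,0,0,0,0.72,0,-0.001,0.037,0,0,0,0.65], "force": 25}}

```text
clock: 3.88
eef_pos: [666.4, -161.9, 74.5]
tcp_rot: [3.141, 0.0, 1.737]
contact_force: [-1.2, -0.3, 3.4]
opening: 0.682
```

>>> {"op": "drive_tool", "data": {"targets": [0,0,0,0,0,0,0.5,0,0,0,0,0,0,0.4,0,0,0,0,0,0,0.4,0,0,0,0,0,0,0.4]}}

```text
clock: 4.22
eef_pos: [666.4, -161.9, 74.4]
tcp_rot: [3.141, 0.0, 1.737]
contact_force: [-2.0, 0.2, 4.7]
opening: 0.686
```

```bash
python3 go.py 666.2 -162.8 75 1.735
```

```text
d m [-0.0009 -0.0004 -0.0006] w [0.0005 0.0002 0.0017] t 4.2167 F [-2.   0.2  4.7] eef [ 666.4 -161.9   74.4] [3.1411e+00 2.0000e-04 1.7367e+00] op 0.686
```

>>> {"op": "drive_tool", "data": {"targets": [0,0,-0.001,0,0,0,0.4,0,0,-0.003,0,0,0,0.4,0,0,-0.006,0,0,0,0.4,0,0,-0.012,0,0,0,0.4,0,0,-0.022,0,0,0,0.4,0,0,-0.034,0,0,0,0.4,0,0,-0.046,0,0,0,0.4,0,0,-0.054,0,0,0,0.4,0,0,-0.058,0,0,0,0.4,0,0,-0.06,0,0,0,0.4,0,0,-0.06,0,0,0,0.4,0,0,-0.06,0,0,0,0.4]}}

```text
clock: 5.22
eef_pos: [666.0, -161.8, 133.5]
tcp_rot: [-3.141, -0.0, 1.737]
contact_force: [0.2, -0.4, -0.2]
opening: 0.681
```

```bash
python3 - <<'E'
from h import *
from rig import grab_frame
f=grab_frame("scene");pickle.dump(f,open("f3.pkl","wb"));crop(f,100,150,130,90,6,"pics/c4.png")
E
python3 go.py 452 6.1 150 1.735
```

```text
d m [ 0.2009 -0.1833 -0.0166] w [-0.0008 -0.0003  0.0015] t 5.2667 F [ 0.6 -0.9 -1.3] eef [ 665.9 -161.8  133.1] [-3.1408e+00 -3.0000e-04  1.7365e+00] op 0.682
```

View pics/c4.png

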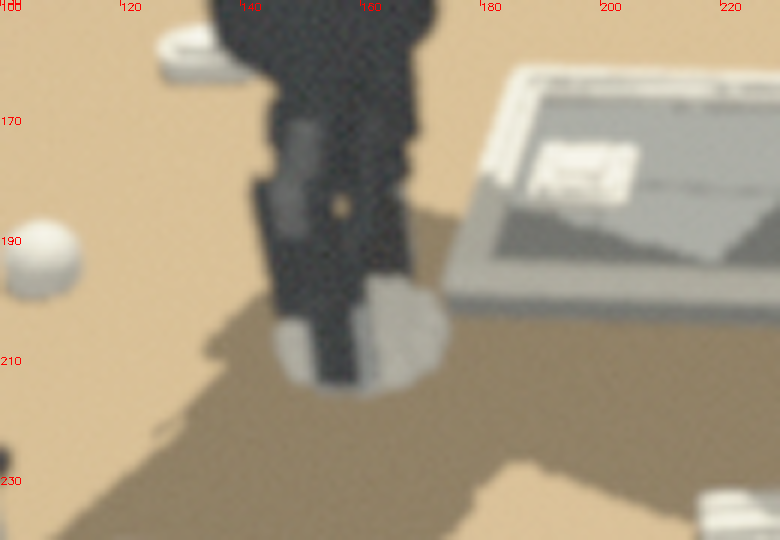

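The rosette is held level (silhouette columns 145.7–174.8, bottom row about 215.5). I'll compare this with the prediction to get the scene camera's bias.

```bash
python3 - <<'E'
from h import *
f=pickle.load(open("f3.pkl","rb"))
q=proj(f,place((665.9,-161.8,0),M["rosette"],58.8));print(q.min(0),q.max(0))
q2=proj(f,place((666.9,-161.8,0),M["rosette"],58.8));print((q2-q).mean(0))
q2=proj(f,place((665.9,-160.8,0),M["rosette"],58.8));print((q2-q).mean(0))
E
```

```text
[146.82252059 193.96065524] [175.58166522 214.825198  ]
[-0.17877667  0.270039  ]
[0.44765005 0.06171801]
```

>>> {"op": "drive_tool", "data": {"targets": [0.004,-0.004,0,0,0,0,0.4,0.014,-0.013,0,0,0,0,0.4,0.032,-0.029,0,0,0,0,0.4,0.055,-0.05,0,0,0,0,0.4,0.08,-0.072,0,0,0,0,0.4,0.105,-0.095,0,0,0,0,0.4,0.13,-0.117,0,0,0,0,0.4,0.153,-0.138,0,0,0,0,0.4,0.174,-0.157,0,0,0,0,0.4,0.19,-0.171,0,0,0,0,0.4,0.198,-0.179,0,0,0,0,0.4,0.2014,-0.1817,0,0,0,0,0.4]}}

```text
clock: 6.27
eef_pos: [452.0, 7.5, 133.5]
tcp_rot: [-3.14, -0.0, 1.738]
contact_force: [-0.1, -0.3, 0.6]
opening: 0.686
```

>>> {"op": "drive_tool", "data": {"targets": [0,0,0.004,0,0,0,0.4,0,0,0.012,0,0,0,0.4,0,0,0.02,0,0,0,0.4,0,0,0.025,0,0,0,0.4,0,0,0.027,0,0,0,0.4,0,0,0.027,0,0,0,0.4,0,0,0.027,0,0,0,0.4]}}

```text
clock: 6.85
eef_pos: [453.9, 6.6, 106.3]
tcp_rot: [-3.141, -0.0, 1.736]
contact_force: [0.6, -0.4, -0.1]
opening: 0.686
```

```bash
python3 go.py 453.5 6.9 86.5 1.735
```

```text
d m [ 0.0004 -0.0003  0.0198] w [-0.0007 -0.0001  0.0012] t 6.85 F [ 0.6 -0.4 -0.1] eef [453.9   6.6 106.3] [-3.1409e+00 -1.0000e-04  1.7362e+00] op 0.686
```

>>> {"op": "drive_tool", "data": {"targets": [0.0004,0,0.003,0,0,0,0.4,0.0004,0,0.007,0,0,0,0.4,0.0004,0,0.011,0,0,0,0.4,0.0004,0,0.014,0,0,0,0.4,0.0004,0,0.016,0,0,0,0.4,0.0004,0,0.017,0,0,0,0.4,0.0004,0,0.018,0,0,0,0.4,0.0004,0,0.0185,0,0,0,0.4,0.0004,0,0.019,0,0,0,0.4,0.0004,0,0.0195,0,0,0,0.4,0.0004,0,0.0195,0,0,0,0.4]}}

```text
clock: 7.77
eef_pos: [453.8, 7.2, 87.2]
tcp_rot: [3.142, 0.0, 1.737]
contact_force: [-0.1, -0.9, -0.1]
opening: 0.683
```

```bash
python3 go.py 453.5 6.9 86.5 1.735
```

```text
d m [-0.0002 -0.0003  0.0007] w [0.0001 0.     0.0016] t 7.7667 F [-0.1 -0.9 -0.1] eef [453.8   7.2  87.2] [3.1415 0.     1.7366] op 0.683
```

>>> {"op": "drive_tool", "data": {"targets": [0,0,0.0004,0,0,0,0.4,0,0,0.0008,0,0,0,0.4,0,0,0.0011,0,0,0,0.4,0,0,0.0011,0,0,0,0.4]}}

```text
clock: 8.1
eef_pos: [453.8, 7.2, 86.4]
tcp_rot: [3.141, 0.0, 1.737]
contact_force: [-2.0, 0.1, 5.8]
opening: 0.681
```

>>> {"op": "drive_tool", "data": {"targets": [0,0,-0.0004,0,0,0,0.65,0,0,-0.0004,0,0,0,0.72,0,0,-0.0004,0,0,0,0.78,0,0,-0.0004,0,0,0,0.85,0,0,-0.0004,0,0,0,0.88,0,0,-0.0004,0,0,0,0.88,0,0,-0.005,0,0,0,0.88,0,0,-0.02,0,0,0,0.88,0,0,-0.045,0,0,0,0.88,0,0,-0.08,0,0,0,0.88,0,0,-0.11,0,0,0,0.88,0,0,-0.12,0,0,0,0.88]}}

```text
clock: 9.1
eef_pos: [455.3, 7.2, 210.1]
tcp_rot: [3.136, 0.001, 1.737]
contact_force: [1.6, -0.7, 0.3]
opening: 0.88
```

```bash
python3 go.py 404 -341.5 200 0.36;python3 go.py 404 -341.5 200 1.93
```

```text
d m [-0.3354 -0.1082  0.0098] w [ 0.005  -0.003   1.3766] t 9.1 F [ 1.6 -0.7  0.3] eef [455.3   7.2 210.1] [3.1363e+00 8.0000e-04 1.7366e+00] op 0.88
d m [-0.3354 -0.1082  0.0098] w [ 0.0052  0.0013 -0.1934] t 9.1 F [ 1.6 -0.7  0.3] eef [455.3   7.2 210.1] [3.1363e+00 8.0000e-04 1.7366e+00] op 0.88
```

>>> {"op": "drive_tool", "data": {"targets": [-0.008,-0.003,0,0,0,-0.005,0.88,-0.028,-0.009,0,0,0,-0.015,0.88,-0.06,-0.019,0,0,0,-0.03,0.88,-0.097,-0.031,0,0,0,-0.055,0.88,-0.135,-0.044,0,0,0,-0.08,0.88,-0.173,-0.056,0,0,0,-0.1,0.88,-0.211,-0.068,0,0,0,-0.12,0.88,-0.249,-0.08,0,0,0,-0.14,0.88,-0.285,-0.092,0,0,0,-0.16,0.88,-0.312,-0.101,0,0,0,-0.18,0.88,-0.328,-0.106,0,0,0,-0.19,0.88,-0.3354,-0.1082,0,0,0,-0.193,0.88]}}

```text
clock: 10.1
eef_pos: [400.9, -343.8, 204.5]
tcp_rot: [-3.14, -0.001, 1.928]
contact_force: [-0.0, -0.0, 0.2]
opening: 0.88
```

```bash
python3 - <<'E'
from h import *
from rig import grab_frame
d={n:grab_frame(n) for n in("top","scene")};pickle.dump(d,open("f4.pkl","wb"))
crop(d["top"],165,165,190,130,4,"pics/c5.png")
t,s=d["top"],d["scene"]
for fs in([t],[s]): 
  q,e=fit(fs,"panel",(452,6,.164));print(q.round(3),e)
E
python3 go.py 403.7 -341.5 120 1.93
```

```text
[4.51963e+02 6.60700e+00 1.65000e-01] 0.010831656697312755
[4.57399e+02 5.53900e+00 1.69000e-01] 0.06865327230461515
d m [-0.0004  0.0025  0.0848] w [-0.0009 -0.0017 -0.0023] t 10.2 F [0.5 0.4 0. ] eef [ 401.4 -342.1  204.8] [-3.1407e+00 -1.7000e-03  1.9277e+00] op 0.877
```

View pics/c5.png

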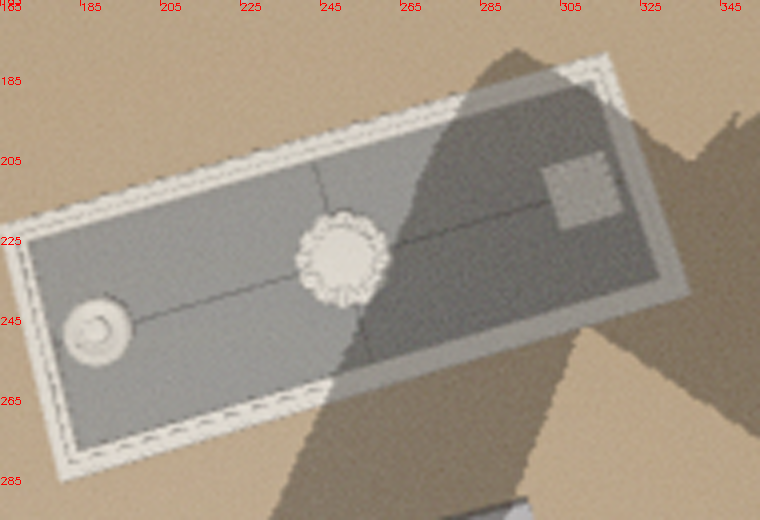

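The rosette sits on the crossing: centre about (342,258.5) in the crop, against about (342,261) for the lines, and the difference includes about 1 mm of height parallax. On to the tablet.

>>> {"op": "drive_tool", "data": {"targets": [0,0.001,0.01,0,0,-0.002,0.88,-0.0004,0.002,0.03,0,0,-0.002,0.88,-0.0004,0.002,0.055,0,0,-0.002,0.85,-0.0004,0.002,0.08,0,0,-0.002,0.8,-0.0004,0.002,0.1,0,0,-0.002,0.75,-0.0004,0.002,0.113,0,0,-0.002,0.7,-0.0004,0.002,0.12,0,0,-0.002,0.65,-0.0004,0.002,0.124,0,0,-0.002,0.6,-0.0004,0.002,0.126,0,0,-0.002,0.55,-0.0004,0.002,0.1265,0,0,-0.002,0.5,-0.0004,0.002,0.1265,0,0,-0.002,0.45,-0.0004,0.002,0.1265,0,0,-0.002,0.42]}}

```text
clock: 11.2
eef_pos: [404.8, -341.4, 80.3]
tcp_rot: [3.141, 0.001, 1.932]
contact_force: [1.3, 0.0, -0.5]
opening: 0.419
```

>>> {"op": "drive_tool", "data": {"targets": [0,0,0,0,0,0,0.38,0,0,0,0,0,0,0.35,0,0,0,0,0,0,0.3,0,0,0,0,0,0,0.2,0,0,0,0,0,0,0.1,0,0,0,0,0,0,0.1], "force": 25}}

```text
clock: 11.7
eef_pos: [404.6, -341.4, 80.3]
tcp_rot: [3.141, 0.001, 1.931]
contact_force: [-0.7, 0.9, 6.4]
opening: 0.338
```

```bash
python3 go.py 403.7 -341.5 78 1.93
```

```text
d m [ 0.0003 -0.0009  0.0023] w [0.0005 0.0008 0.0014] t 11.7 F [-0.7  0.9  6.4] eef [ 404.6 -341.4   80.3] [3.1411e+00 8.0000e-04 1.9314e+00] op 0.338
```

>>> {"op": "drive_tool", "data": {"targets": [0,0,-0.001,0,0,0,0.1,0,0,-0.003,0,0,0,0.1,0,0,-0.007,0,0,0,0.1,0,0,-0.014,0,0,0,0.1,0,0,-0.025,0,0,0,0.1,0,0,-0.038,0,0,0,0.1,0,0,-0.051,0,0,0,0.1,0,0,-0.061,0,0,0,0.1,0,0,-0.067,0,0,0,0.1,0,0,-0.07,0,0,0,0.1,0,0,-0.07,0,0,0,0.1]}}

```text
clock: 12.62
eef_pos: [404.6, -341.4, 150.4]
tcp_rot: [3.141, 0.001, 1.932]
contact_force: [0.5, -0.3, -0.3]
opening: 0.335
```

```bash
python3 go.py 440.1 82.2 150 1.735;  python3 - <<'E'
from h import *
from rig import grab_frame
d={n:grab_frame(n) for n in("top","scene")};pickle.dump(d,open("f5.pkl","wb"))
f=d["top"]
# pencil lines & rosette: expected hull extents for candidate
for p in [(452,6.3),(453,6.3)]:
  q=proj(f,place((*p,0),M["rosette"],12));print(q.min(0),q.max(0),(q.min(0)+q.max(0))/2)
print(proj(f,[[452,6.3,12]]))
g=f["color"].mean(2)
for v in(225,228,231,234):print(v,g[v,234:268].astype(int))
for u in(243,246,249,252):print(u,g[213:247,u].astype(int))
E
```

```text
d m [3.838e-01 1.827e-01 1.000e-04] w [0.0007 0.001  0.1966] t 12.6167 F [ 0.5 -0.3 -0.3] eef [ 404.6 -341.4  150.4] [3.1410e+00 1.1000e-03 1.9316e+00] op 0.335
[238.36184373 217.38808504] [262.43755597 241.85522391] [250.39969985 229.62165448]
[238.31603104 216.98840964] [262.38535261 241.44832223] [250.35069182 229.21836594]
[[250.41732841 229.93642778]]
225 [108 106 109 105 106 109 171 182 187 191 187 186 184 194 190 190 188 187
 189 191 188 189 188 168 186 191 167 134 107 106 104  80  59  54]
228 [107 106 108 109 111 144 161 151 157 183 188 191 192 192 190 191 192 193
 187 189 190 190 192 195 184 166 164 158 129 106  73  62  62  66]
231 [106 108 105 107 108 153 189 145 156 191 192 191 194 193 189 192 193 189
 189 195 193 193 190 175 164 194 204 194 143  88  63  62  61  66]
234 [ 98  86  81  82  98 107 166 186 199 193 175 172 187 192 195 195 195 195
 191 192 192 180 183 164 191 193 174 139  87  64  66  62  60  61]
243 [107 108 107 103 106 107 107 122 130 160 177 165 191 185 180 183 188 179
 191 180 159 193 196 193 148 141 107 106 106 112 108 106 104 109]
246 [103  78  84  84  86 106 168 173 182 175 185 183 184 190 194 192 191 193
 194 194 195 187 189 178 187 182 180 152 110 104 107 110 105 108]
249 [107 107 105 101  84 141 183 187 146 182 189 191 190 190 190 191 191 191
 192 194 193 195 195 174 147 167 168 166 131 107 107 107 107 107]
252 [106 106 110 107  76 130 178 182 133 160 188 188 189 187 189 187 194 189
 189 192 194 191 190 161 170 184 184 183 119 103 106 109 106 109]
```

>>> {"op": "drive_tool", "data": {"targets": [0.008,0.004,0,0,0,0.005,0.1,0.03,0.014,0,0,0,0.02,0.1,0.063,0.03,0,0,0,0.035,0.1,0.098,0.047,0,0,0,0.05,0.1,0.133,0.064,0,0,0,0.07,0.1,0.168,0.08,0,0,0,0.09,0.1,0.203,0.097,0,0,0,0.11,0.1,0.238,0.114,0,0,0,0.13,0.1,0.273,0.131,0,0,0,0.15,0.1,0.308,0.147,0,0,0,0.165,0.1,0.343,0.164,0,0,0,0.18,0.1,0.368,0.176,0,0,0,0.19,0.1]}}

```text
clock: 13.72
eef_pos: [438.3, 68.3, 149.2]
tcp_rot: [-3.141, -0.0, 1.741]
contact_force: [-0.2, -0.4, 0.1]
opening: 0.339
```

>>> {"op": "drive_tool", "data": {"targets": [0.012,0.006,0,0,0,0.0066,0.1,0.0158,0.0075,0,0,0,0.0066,0.1,0.0158,0.0075,0.006,0,0,0.0066,0.1,0.0158,0.0075,0.018,0,0,0.0066,0.1,0.0158,0.0075,0.03,0,0,0.0066,0.1,0.0158,0.0075,0.038,0,0,0.0066,0.1,0.0158,0.0075,0.04,0,0,0.0066,0.1,0.0158,0.0075,0.04,0,0,0.0066,0.1,0.0158,0.0075,0.04,0,0,0.0066,0.1]}}

```text
clock: 14.47
eef_pos: [443.8, 81.6, 109.6]
tcp_rot: [-3.141, 0.0, 1.734]
contact_force: [0.5, -1.2, 0.0]
opening: 0.342
```

```bash
python3 go.py 440.9 82.6 92.3 1.735
```

```text
d m [ 0.0015 -0.0027  0.0173] w [-0.0005  0.     -0.0008] t 14.4667 F [ 0.5 -1.2  0. ] eef [443.8  81.6 109.6] [-3.1411  0.      1.7342] op 0.342
```

>>> {"op": "drive_tool", "data": {"targets": [0.0008,-0.0014,0.003,0,0,0,0.1,0.0015,-0.0027,0.007,0,0,0,0.1,0.0015,-0.0027,0.011,0,0,0,0.1,0.0015,-0.0027,0.0135,0,0,0,0.1,0.0015,-0.0027,0.0145,0,0,0,0.1,0.0015,-0.0027,0.015,0,0,0,0.1,0.0015,-0.0027,0.0155,0,0,0,0.1,0.0015,-0.0027,0.016,0,0,0,0.1,0.0015,-0.0027,0.016,0,0,0,0.1]}}

```text
clock: 15.22
eef_pos: [441.0, 83.2, 93.6]
tcp_rot: [3.141, -0.0, 1.735]
contact_force: [0.6, -0.9, 0.1]
opening: 0.339
```

```bash
python3 go.py 440.9 82.6 92.3 1.735
```

```text
d m [-0.0006 -0.0002  0.0013] w [ 0.0001 -0.      0.    ] t 15.2167 F [ 0.6 -0.9  0.1] eef [441.   83.2  93.6] [ 3.1415 -0.      1.735 ] op 0.339
```

>>> {"op": "drive_tool", "data": {"targets": [-0.0004,0,0.0005,0,0,0,0.1,-0.0004,0,0.0009,0,0,0,0.1,-0.0004,0,0.0013,0,0,0,0.1,-0.0004,0,0.0016,0,0,0,0.1,-0.0004,0,0.0016,0,0,0,0.1]}}

```text
clock: 15.63
eef_pos: [441.0, 82.8, 92.3]
tcp_rot: [3.142, 0.0, 1.735]
contact_force: [-1.7, -0.5, 5.2]
opening: 0.339
```

>>> {"op": "drive_tool", "data": {"targets": [0,0,-0.0003,0,0,0,0.34,0,0,-0.0003,0,0,0,0.38,0,0,-0.0003,0,0,0,0.44,0,0,-0.0003,0,0,0,0.5,0,0,-0.0003,0,0,0,0.5,0,0,-0.0003,0,0,0,0.5,0,0,-0.005,0,0,0,0.5,0,0,-0.018,0,0,0,0.5,0,0,-0.043,0,0,0,0.55,0,0,-0.075,0,0,0,0.6,0,0,-0.1,0,0,0,0.6,0,0,-0.108,0,0,0,0.6]}}

```text
clock: 16.63
eef_pos: [442.4, 83.0, 203.5]
tcp_rot: [3.137, -0.0, 1.735]
contact_force: [1.5, 0.8, 0.1]
opening: 0.598
```

```bash
python3 go.py 673.1 150 200 1.423
```

```text
d m [0.0283 0.2385 0.0047] w [ 0.0049 -0.0009  0.312 ] t 16.6333 F [1.5 0.8 0.1] eef [442.4  83.  203.5] [ 3.1367e+00 -1.0000e-04  1.7350e+00] op 0.598
```

>>> {"op": "drive_tool", "data": {"targets": [0.001,0.006,0,0,0,0.01,0.6,0.003,0.024,0,0,0,0.03,0.6,0.006,0.05,0,0,0,0.065,0.6,0.01,0.082,0,0,0,0.11,0.6,0.014,0.115,0,0,0,0.15,0.6,0.017,0.147,0,0,0,0.19,0.6,0.021,0.178,0,0,0,0.23,0.6,0.024,0.205,0,0,0,0.27,0.6,0.027,0.225,0,0,0,0.295,0.6,0.0283,0.2355,0,0,0,0.308,0.6,0.0283,0.2385,0,0,0,0.312,0.6,0.0283,0.2385,0,0,0,0.312,0.6]}}

```text
clock: 17.63
eef_pos: [671.6, 149.7, 197.8]
tcp_rot: [-3.139, 0.001, 1.423]
contact_force: [-0.2, -0.3, 0.0]
opening: 0.599
```

```bash
python3 go.py 673.1 150.2 80 1.423
```

```text
d m [0.0008 0.0017 0.1178] w [-0.0022  0.0008 -0.    ] t 17.6333 F [-0.2 -0.3  0. ] eef [671.6 149.7 197.8] [-3.1394e+00  8.0000e-04  1.4230e+00] op 0.599
```

>>> {"op": "drive_tool", "data": {"targets": [0.0005,0.0005,0.008,0,0,0,0.6,0.0005,0.0005,0.025,0,0,0,0.6,0.0005,0.0005,0.05,0,0,0,0.6,0.0005,0.0005,0.075,0,0,0,0.6,0.0005,0.0005,0.095,0,0,0,0.55,0.0005,0.0005,0.108,0,0,0,0.5,0.0005,0.0005,0.115,0,0,0,0.45,0.0005,0.0005,0.117,0,0,0,0.42,0.0005,0.0005,0.118,0,0,0,0.4,0.0005,0.0005,0.118,0,0,0,0.38,0.0005,0.0005,0.118,0,0,0,0.36,0.0005,0.0005,0.118,0,0,0,0.33]}}

```text
clock: 18.63
eef_pos: [672.8, 150.2, 83.1]
tcp_rot: [3.14, -0.001, 1.423]
contact_force: [0.9, -0.1, 0.5]
opening: 0.329
```

>>> {"op": "drive_tool", "data": {"targets": [0,0,0,0,0,0,0.3,0,0,0,0,0,0,0.27,0,0,0,0,0,0,0.24,0,0,0,0,0,0,0.15,0,0,0,0,0,0,0.05,0,0,0,0,0,0,0.05], "force": 25}}

```text
clock: 19.13
eef_pos: [672.5, 150.2, 82.6]
tcp_rot: [3.141, -0.0, 1.423]
contact_force: [-0.2, -0.6, 6.2]
opening: 0.244
```

```bash
python3 go.py 673.1 150.2 80 1.423
```

```text
d m [0.0001 0.0006 0.0026] w [ 0.0006 -0.0002  0.    ] t 19.1333 F [-0.2 -0.6  6.2] eef [672.5 150.2  82.6] [ 3.141e+00 -2.000e-04  1.423e+00] op 0.244
```

Gripped, but the overlap is small (tips about 9.6 mm up on a 12 mm side). I'll open, go 3 mm lower and regrip.

>>> {"op": "drive_tool", "data": {"targets": [0,0,0,0,0,0,0.3,0,0,0,0,0,0,0.36,0,0,0,0,0,0,0.36,0,0,0.002,0,0,0,0.36,0,0,0.0035,0,0,0,0.36,0,0,0.0035,0,0,0,0.33,0,0,0.0035,0,0,0,0.3,0,0,0.0035,0,0,0,0.27,0,0,0.0035,0,0,0,0.24,0,0,0.0035,0,0,0,0.1,0,0,0.0035,0,0,0,0.05,0,0,0.0035,0,0,0,0.05], "force": 25}}

```text
clock: 20.13
eef_pos: [672.3, 150.1, 78.5]
tcp_rot: [3.142, -0.0, 1.423]
contact_force: [0.9, -0.4, -0.2]
opening: 0.248
```

```bash
python3 go.py 673.1 150.2 80 1.423;python3 - <<'E'
from h import *
from rig import grab_frame
d={n:grab_frame(n) for n in("scene",)}
crop(d["scene"],225,195,130,80,6,"pics/c6.png")
E
```

```text
d m [ 0.0002  0.0008 -0.0015] w [ 0. -0. -0.] t 20.1333 F [ 0.9 -0.4 -0.2] eef [672.3 150.1  78.5] [ 3.1415 -0.      1.423 ] op 0.248
```

View pics/c6.png

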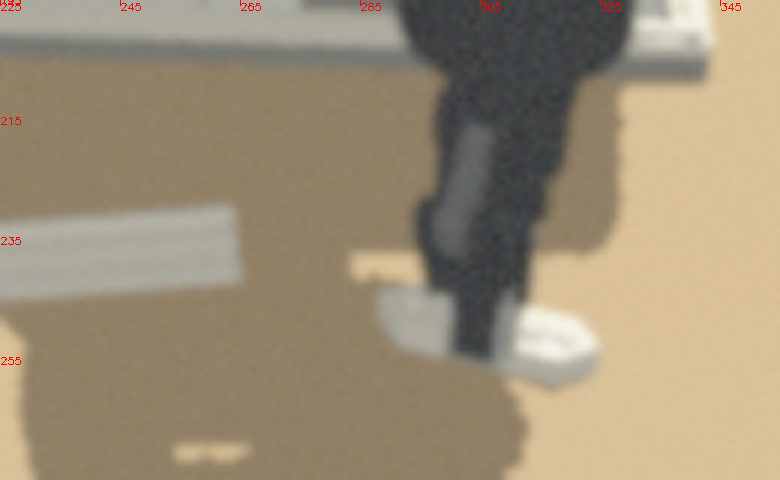

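Good grip on the bar, centred: the finger is at columns 300–308 and the bar spans 287–324.

>>> {"op": "drive_tool", "data": {"targets": [0,0,-0.001,0,0,0,0.05,0,0,-0.003,0,0,0,0.05,0,0,-0.007,0,0,0,0.05,0,0,-0.014,0,0,0,0.05,0,0,-0.025,0,0,0,0.05,0,0,-0.038,0,0,0,0.05,0,0,-0.051,0,0,0,0.05,0,0,-0.063,0,0,0,0.05,0,0,-0.072,0,0,0,0.05,0,0,-0.075,0,0,0,0.05,0,0,-0.075,0,0,0,0.05]}}

```text
clock: 21.1
eef_pos: [672.8, 150.2, 155.0]
tcp_rot: [3.14, -0.001, 1.423]
contact_force: [0.4, -0.1, -0.3]
opening: 0.247
```

```bash
python3 go.py 466.2 -70.3 155 1.735
```

```text
d m [-0.2485 -0.1718 -0.0005] w [ 0.002  -0.0004 -0.312 ] t 21.1 F [ 0.4 -0.1 -0.3] eef [672.8 150.2 155. ] [ 3.1397e+00 -7.0000e-04  1.4230e+00] op 0.247
```

>>> {"op": "drive_tool", "data": {"targets": [-0.006,-0.004,0,0,0,-0.008,0.05,-0.02,-0.014,0,0,0,-0.025,0.05,-0.042,-0.029,0,0,0,-0.05,0.05,-0.068,-0.047,0,0,0,-0.085,0.05,-0.096,-0.066,0,0,0,-0.12,0.05,-0.124,-0.086,0,0,0,-0.155,0.05,-0.152,-0.105,0,0,0,-0.19,0.05,-0.18,-0.124,0,0,0,-0.225,0.05,-0.205,-0.142,0,0,0,-0.26,0.05,-0.227,-0.157,0,0,0,-0.285,0.05,-0.242,-0.167,0,0,0,-0.303,0.05,-0.2485,-0.1718,0,0,0,-0.312,0.05]}}

```text
clock: 22.1
eef_pos: [462.9, -71.7, 152.7]
tcp_rot: [-3.139, -0.001, 1.735]
contact_force: [0.5, -0.5, -0.9]
opening: 0.244
```

>>> {"op": "drive_tool", "data": {"targets": [0,0,0,0,0,0,0.05,0,0,0.006,0,0,0,0.05,0,0,0.018,0,0,0,0.05,0,0,0.03,0,0,0,0.05,0,0,0.04,0,0,0,0.05,0,0,0.044,0,0,0,0.05,0,0,0.045,0,0,0,0.05,0,0,0.045,0,0,0,0.05,0,0,0.045,0,0,0,0.05]}}

```text
clock: 22.85
eef_pos: [466.1, -70.2, 108.6]
tcp_rot: [3.141, 0.0, 1.735]
contact_force: [-0.8, -0.2, 0.3]
opening: 0.247
```

```bash
python3 go.py 466.2 -70.3 90.5 1.735
```

```text
d m [-0.0001  0.0001  0.0181] w [0.0003 0.0001 0.0002] t 22.85 F [-0.8 -0.2  0.3] eef [466.1 -70.2 108.6] [3.1413e+00 1.0000e-04 1.7352e+00] op 0.247
```

>>> {"op": "drive_tool", "data": {"targets": [0,0,0.003,0,0,0,0.05,0,0,0.007,0,0,0,0.05,0,0,0.011,0,0,0,0.05,0,0,0.014,0,0,0,0.05,0,0,0.0155,0,0,0,0.05,0,0,0.016,0,0,0,0.05,0,0,0.0165,0,0,0,0.05,0,0,0.017,0,0,0,0.05,0,0,0.0174,0,0,0,0.05,0,0,0.0174,0,0,0,0.05]}}

```text
clock: 23.68
eef_pos: [465.8, -70.4, 91.1]
tcp_rot: [3.141, 0.0, 1.735]
contact_force: [-0.1, 0.2, -0.3]
opening: 0.246
```

>>> {"op": "drive_tool", "data": {"targets": [0,0,0.0003,0,0,0,0.05,0,0,0.0006,0,0,0,0.05,0,0,0.0009,0,0,0,0.05,0,0,0.0009,0,0,0,0.05]}}

```text
clock: 24.02
eef_pos: [465.8, -70.4, 90.4]
tcp_rot: [3.141, 0.0, 1.735]
contact_force: [-0.4, 0.8, 3.7]
opening: 0.246
```

>>> {"op": "drive_tool", "data": {"targets": [0,0,-0.0002,0,0,0,0.25,0,0,-0.0002,0,0,0,0.3,0,0,-0.0002,0,0,0,0.36,0,0,-0.0002,0,0,0,0.42,0,0,-0.0002,0,0,0,0.42,0,0,-0.0002,0,0,0,0.42,0,0,-0.005,0,0,0,0.42,0,0,-0.018,0,0,0,0.42,0,0,-0.043,0,0,0,0.5,0,0,-0.075,0,0,0,0.6,0,0,-0.1,0,0,0,0.6,0,0,-0.11,0,0,0,0.6]}}

```text
clock: 25.02
eef_pos: [467.0, -70.6, 203.6]
tcp_rot: [3.137, 0.001, 1.735]
contact_force: [-0.4, -0.2, 0.2]
opening: 0.595
```

```bash
python3 go.py 574.5 -341.4 200 1.735
```

```text
d m [-0.2847  0.0618  0.0042] w [ 0.0043  0.0014 -0.    ] t 25.0167 F [-0.4 -0.2  0.2] eef [467.  -70.6 203.6] [3.1373e+00 1.4000e-03 1.7350e+00] op 0.595
```

>>> {"op": "drive_tool", "data": {"targets": [-0.006,0.001,0,0,0,0,0.6,-0.023,0.005,0,0,0,0,0.6,-0.05,0.011,0,0,0,0,0.6,-0.082,0.018,0,0,0,0,0.6,-0.115,0.025,0,0,0,0,0.6,-0.148,0.032,0,0,0,0,0.6,-0.181,0.039,0,0,0,0,0.6,-0.214,0.046,0,0,0,0,0.6,-0.245,0.053,0,0,0,0,0.6,-0.268,0.058,0,0,0,0,0.6,-0.281,0.061,0,0,0,0,0.6,-0.2847,0.0618,0,0,0,0,0.6]}}

```text
clock: 26.02
eef_pos: [573.1, -343.6, 197.9]
tcp_rot: [-3.14, -0.001, 1.733]
contact_force: [0.3, 0.9, 0.1]
opening: 0.599
```

```bash
python3 - <<'E'
from h import *
from rig import grab_frame
d={n:grab_frame(n) for n in("top","scene")};pickle.dump(d,open("f6.pkl","wb"))
crop(d["top"],165,165,190,130,4,"pics/c7.png")
E
python3 go.py 574.5 -341.4 79 1.735
```

```text
d m [-0.0004  0.0022  0.1193] w [-0.0018 -0.0016 -0.001 ] t 26.1167 F [0.7 0.1 0.6] eef [ 572.5 -341.5  198.3] [-3.1398e+00 -1.6000e-03  1.7340e+00] op 0.599
```

View pics/c7.png

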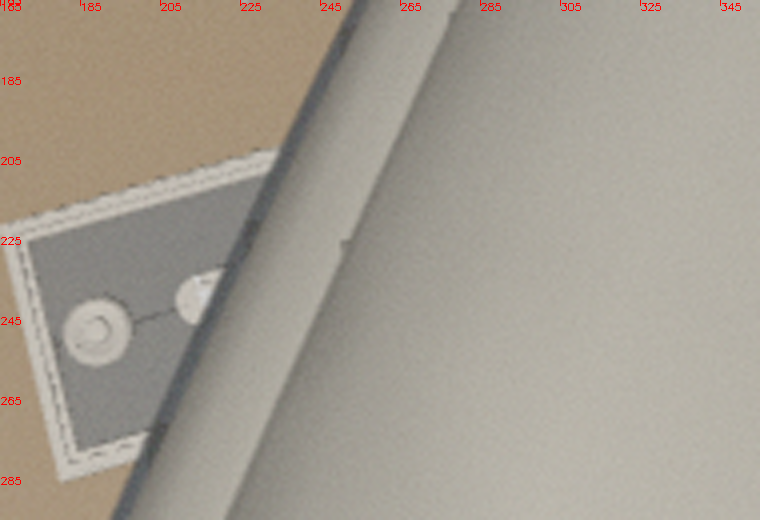

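The arm blocks the panel here; only the disc and the end of the tablet show. I'll carry on with the boss and check the layout afterwards.

>>> {"op": "drive_tool", "data": {"targets": [0,0.0005,0.008,0,0,0,0.6,0,0.001,0.025,0,0,0,0.6,0,0.001,0.05,0,0,0,0.6,0,0.001,0.075,0,0,0,0.6,0,0.001,0.097,0,0,0,0.6,0,0.001,0.111,0,0,0,0.55,0,0.001,0.118,0,0,0,0.5,0,0.001,0.1205,0,0,0,0.48,0,0.001,0.1215,0,0,0,0.46,0,0.001,0.1215,0,0,0,0.45,0,0.001,0.1215,0,0,0,0.44,0,0.001,0.1215,0,0,0,0.42]}}

```text
clock: 27.12
eef_pos: [574.7, -341.4, 79.9]
tcp_rot: [3.14, 0.001, 1.735]
contact_force: [0.1, 0.1, -0.6]
opening: 0.424
```

```bash
python3 go.py 574.5 -341.4 78.5 1.735
```

```text
d m [ 0.     -0.0002  0.0014] w [ 0.0014  0.0012 -0.0001] t 27.1167 F [ 0.1  0.1 -0.6] eef [ 574.7 -341.4   79.9] [3.1402e+00 1.2000e-03 1.7349e+00] op 0.424
```

>>> {"op": "drive_tool", "data": {"targets": [0,0,0.001,0,0,0,0.4,0,0,0.001,0,0,0,0.38,0,0,0.001,0,0,0,0.36,0,0,0.001,0,0,0,0.33,0,0,0.001,0,0,0,0.25,0,0,0.001,0,0,0,0.15,0,0,0.001,0,0,0,0.1,0,0,0.001,0,0,0,0.1], "force": 25}}

```text
clock: 27.78
eef_pos: [574.3, -341.1, 78.1]
tcp_rot: [3.141, 0.0, 1.735]
contact_force: [-2.1, -0.4, 5.5]
opening: 0.333
```

>>> {"op": "drive_tool", "data": {"targets": [0,0,-0.001,0,0,0,0.1,0,0,-0.003,0,0,0,0.1,0,0,-0.007,0,0,0,0.1,0,0,-0.014,0,0,0,0.1,0,0,-0.027,0,0,0,0.1,0,0,-0.045,0,0,0,0.1,0,0,-0.063,0,0,0,0.1,0,0,-0.079,0,0,0,0.1,0,0,-0.087,0,0,0,0.1,0,0,-0.09,0,0,0,0.1,0,0,-0.09,0,0,0,0.1]}}

```text
clock: 28.7
eef_pos: [574.5, -341.2, 168.8]
tcp_rot: [3.14, 0.001, 1.735]
contact_force: [0.4, 0.3, -0.5]
opening: 0.332
```

```bash
python3 go.py 330 -400 170 1.735; python3 - <<'E'
from h import *
from rig import grab_frame
f=grab_frame("scene");crop(f,90,130,130,90,6,"pics/c8.png")
E
```

```text
d m [-0.018  -0.2508 -0.0015] w [0.0013 0.0011 0.    ] t 28.7 F [ 0.4  0.3 -0.5] eef [ 574.5 -341.2  168.8] [3.1403e+00 1.1000e-03 1.7350e+00] op 0.332
```

View pics/c8.png

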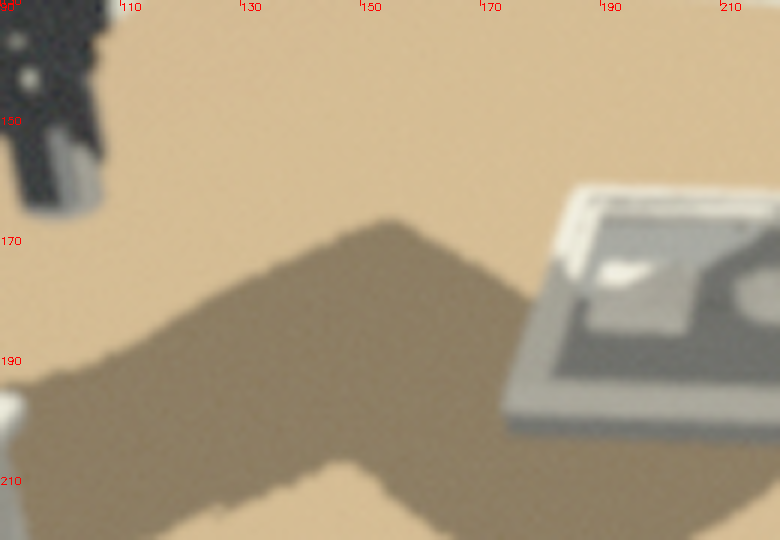

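The boss is held. I'll carry it to the rosette.

```bash
python3 go.py 453.8 6.6 168 1.735
```

```text
d m [ 3.626e-01 -6.190e-02 -3.000e-04] w [0.0002 0.0002 0.    ] t 28.75 F [-0.2 -0.4 -0.6] eef [ 574.1 -341.   167.8] [3.1414e+00 2.0000e-04 1.7350e+00] op 0.334
```

>>> {"op": "drive_tool", "data": {"targets": [0.007,-0.001,0,0,0,0,0.1,0.025,-0.004,0,0,0,0,0.1,0.055,-0.009,0,0,0,0,0.1,0.09,-0.015,0,0,0,0,0.1,0.127,-0.022,0,0,0,0,0.1,0.165,-0.028,0,0,0,0,0.1,0.203,-0.035,0,0,0,0,0.1,0.241,-0.041,0,0,0,0,0.1,0.277,-0.047,0,0,0,0,0.1,0.31,-0.053,0,0,0,0,0.1,0.337,-0.058,0,0,0,0,0.1,0.354,-0.06,0,0,0,0,0.1]}}

```text
clock: 29.75
eef_pos: [454.5, 0.8, 166.8]
tcp_rot: [-3.139, -0.001, 1.736]
contact_force: [-0.7, -0.1, -0.1]
opening: 0.331
```

>>> {"op": "drive_tool", "data": {"targets": [0.006,-0.001,0,0,0,0,0.1,0.0085,-0.0017,0,0,0,0,0.1,0.0085,-0.0017,0.006,0,0,0,0.1,0.0085,-0.0017,0.018,0,0,0,0.1,0.0085,-0.0017,0.03,0,0,0,0.1,0.0085,-0.0017,0.038,0,0,0,0.1,0.0085,-0.0017,0.041,0,0,0,0.1,0.0085,-0.0017,0.042,0,0,0,0.1,0.0085,-0.0017,0.042,0,0,0,0.1,0.0085,-0.0017,0.042,0,0,0,0.1]}}

```text
clock: 30.58
eef_pos: [454.4, 6.3, 125.9]
tcp_rot: [3.141, 0.0, 1.735]
contact_force: [0.4, 0.1, -0.9]
opening: 0.331
```

```bash
python3 go.py 453.8 6.6 108.1 1.735
```

```text
d m [ 0.0004 -0.0005  0.0178] w [ 0.0004  0.0001 -0.0004] t 30.5833 F [ 0.4  0.1 -0.9] eef [454.4   6.3 125.9] [3.1412e+00 1.0000e-04 1.7346e+00] op 0.331
```

>>> {"op": "drive_tool", "data": {"targets": [0.0004,-0.0005,0.003,0,0,0,0.1,0.0004,-0.0005,0.007,0,0,0,0.1,0.0004,-0.0005,0.011,0,0,0,0.1,0.0004,-0.0005,0.014,0,0,0,0.1,0.0004,-0.0005,0.0155,0,0,0,0.1,0.0004,-0.0005,0.016,0,0,0,0.1,0.0004,-0.0005,0.0165,0,0,0,0.1,0.0004,-0.0005,0.017,0,0,0,0.1,0.0004,-0.0005,0.017,0,0,0,0.1]}}

```text
clock: 31.33
eef_pos: [453.6, 6.9, 108.7]
tcp_rot: [3.142, 0.0, 1.735]
contact_force: [-0.5, -0.4, -0.2]
opening: 0.332
```

>>> {"op": "drive_tool", "data": {"targets": [0,0,0.0003,0,0,0,0.1,0,0,0.0006,0,0,0,0.1,0,0,0.0009,0,0,0,0.1,0,0,0.0009,0,0,0,0.1]}}

```text
clock: 31.67
eef_pos: [453.6, 6.9, 108.0]
tcp_rot: [3.141, 0.0, 1.735]
contact_force: [-0.5, -0.3, 4.6]
opening: 0.332
```

Contact at 4.6 N and resting. Release it gently, rise, then clear the arm from view.

>>> {"op": "drive_tool", "data": {"targets": [0,0,-0.0003,0,0,0,0.33,0,0,-0.0003,0,0,0,0.36,0,0,-0.0003,0,0,0,0.4,0,0,-0.0003,0,0,0,0.45,0,0,-0.0003,0,0,0,0.48,0,0,-0.0003,0,0,0,0.48,0,0,-0.005,0,0,0,0.48,0,0,-0.018,0,0,0,0.48,0,0,-0.043,0,0,0,0.55,0,0,-0.075,0,0,0,0.6,0,0,-0.095,0,0,0,0.6,0,0,-0.1,0,0,0,0.6]}}

```text
clock: 32.67
eef_pos: [455.1, 6.9, 211.2]
tcp_rot: [3.136, 0.001, 1.735]
contact_force: [1.0, 0.8, 0.2]
opening: 0.599
```

```bash
python3 go.py 270 -400 230 1.0
```

```text
d m [-0.3712 -0.249  -0.0198] w [ 0.0052 -0.0011  0.7351] t 32.6667 F [1.  0.8 0.2] eef [455.1   6.9 211.2] [3.1365e+00 8.0000e-04 1.7351e+00] op 0.599
```

>>> {"op": "drive_tool", "data": {"targets": [-0.008,-0.005,0,0,0,0.02,0.6,-0.028,-0.018,-0.002,0,0,0.06,0.6,-0.058,-0.038,-0.003,0,0,0.12,0.6,-0.088,-0.058,-0.005,0,0,0.18,0.6,-0.118,-0.079,-0.006,0,0,0.24,0.6,-0.148,-0.1,-0.008,0,0,0.3,0.6,-0.178,-0.12,-0.01,0,0,0.36,0.6,-0.208,-0.14,-0.011,0,0,0.42,0.6,-0.238,-0.16,-0.013,0,0,0.48,0.6,-0.268,-0.18,-0.015,0,0,0.54,0.6,-0.295,-0.198,-0.016,0,0,0.59,0.6,-0.315,-0.211,-0.017,0,0,0.63,0.6]}}

```text
clock: 33.67
eef_pos: [294.5, -340.2, 223.6]
tcp_rot: [-3.14, -0.0, 1.1]
contact_force: [1.1, 0.9, 0.9]
opening: 0.601
```

```bash
python3 go.py 230 -560 300 0.36
```

```text
d m [-0.2251  0.0421 -0.0766] w [-1.800e-03  4.000e-04  7.401e-01] t 33.6667 F [1.1 0.9 0.9] eef [ 294.5 -340.2  223.6] [-3.1398e+00 -3.0000e-04  1.1001e+00] op 0.601
```

>>> {"op": "drive_tool", "data": {"targets": [-0.02,0.004,-0.007,0,0,0.06,0.6,-0.045,0.008,-0.015,0,0,0.14,0.6,-0.07,0.013,-0.024,0,0,0.22,0.6,-0.095,0.018,-0.032,0,0,0.3,0.6,-0.12,0.022,-0.041,0,0,0.38,0.6,-0.145,0.027,-0.05,0,0,0.46,0.6,-0.17,0.032,-0.058,0,0,0.54,0.6,-0.19,0.036,-0.066,0,0,0.62,0.6,-0.21,0.04,-0.072,0,0,0.69,0.6,-0.225,0.042,-0.077,0,0,0.74,0.6,-0.225,0.042,-0.077,0,0,0.74,0.6]}}

```text
clock: 34.58
eef_pos: [231.7, -560.7, 300.9]
tcp_rot: [3.141, 0.001, 0.36]
contact_force: [0.2, 0.3, -0.1]
opening: 0.603
```

```bash
python3 - <<'E'
from h import *
from rig import grab_frame
d={n:grab_frame(n) for n in("top","scene")};pickle.dump(d,open("f7.pkl","wb"))
crop(d["top"],165,165,190,130,4,"pics/c9.png")
crop(d["scene"],165,145,190,70,4,"pics/c10.png")
t=d["top"];C=np.array([452.1,6.4]);u=np.array([-.1642,.9864])
for n,p,m in[("ros",C,"rosette"),("tab",C+77.5*u,"tablet"),("bar",C-77.5*u,"bar")]:
    q=proj(t,place((*p,.165),M[m],12));lo,hi=(q.min(0),q.max(0));print(n,lo.round(1),hi.round(1),"crop",((lo-165)*4+1.5).round(),((hi-165)*4+1.5).round())
q=proj(t,place((*C,0),M["boss"],30));print("boss crop",((q.min(0)-165)*4+1.5).round(),((q.max(0)-165)*4+1.5).round())
E
```

```text
ros [238.3 217.4] [262.4 241.8] crop [295. 211.] [391. 309.]
tab [208.6 230.6] [230.9 246.3] crop [176. 264.] [265. 327.]
bar [265.3 213. ] [295.9 228.5] crop [403. 193.] [525. 256.]
boss crop [318. 229.] [368. 282.]
```

View pics/c9.png

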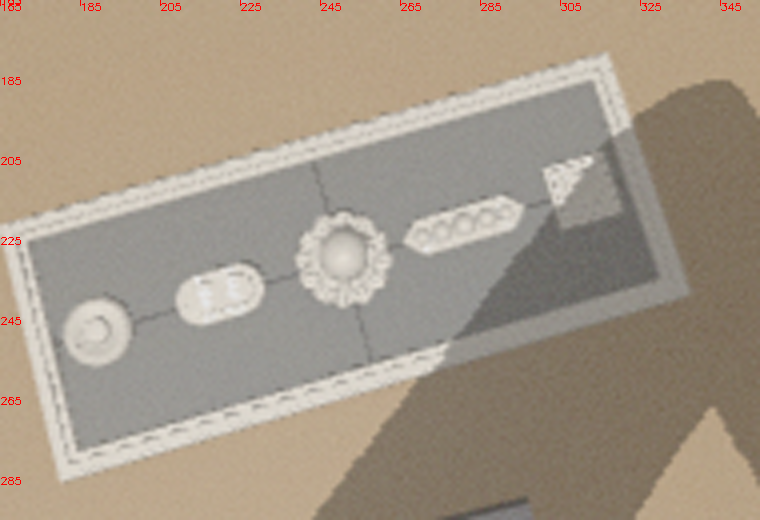

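View pics/c10.png

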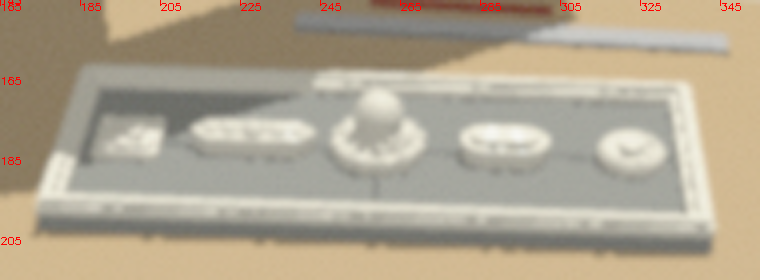

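All the pieces are in place. The extents read in the picture match the predictions within about 1 crop-px (0.6 mm): tablet (176–265, 262–325), bar (403–523, 195–255), boss (319–370, 231–282). Next is a quantitative fit on brightness, plus a check that the bystanders have not moved.

```bash
python3 - <<'E'
import h
from h import *
d=pickle.load(open("f7.pkl","rb"));d0=pickle.load(open("f0.pkl","rb"));t=d["top"]
p,_=fit([t],"panel",(452,6,.165));print("panel",p.round(3))
h.alpha=lambda f:cv2.GaussianBlur(f["color"].astype(float).mean(2),(3,3),.5)
M["disc"]=np.vstack([circ(21,0),circ(21,12)])
C=np.array([452.1,6.4]);u=np.array([-.1642,.9864]);v=np.array([.9864,.1642])
for n,q in[("rosette",C),("tablet",C+77.5*u),("bar",C-77.5*u),("disc",C+155*u)]:
    r,e=fit([t],n,(*q,.165),z=12,rot=n in("tablet","bar"));w=r[:2]-p[:2];print(n,"across",(w@v).round(2),"along",(w@u).round(2),"yaw err",(r[2]-p[2]).round(3),round(e,3))
for n,P,s in[("off",(655,9,16),24),("tub",(563,343,56),24),("tin",(401,348,72),20)]:
  for c in("top","scene"):
    x,y=proj(d[c],[P])[0].astype(int);a,b=[np.float32(k[c]["color"][y-s:y+s,x-s:x+s].mean(2)) for k in(d0,d)]
    print(n,c,"shift px",np.round(cv2.phaseCorrelate(a,b)[0],2),"mean diff",abs(a-b).mean().round(2))
E
```

```text
panel [4.52063e+02 6.44900e+00 1.65000e-01]
rosette across 0.03 along -0.2 yaw err 0.0 0.137
tablet across 0.62 along 78.08 yaw err 0.015 0.02
bar across -0.27 along -77.45 yaw err -0.01 0.217
disc across -0.51 along 155.48 yaw err 0.0 0.57
off top shift px [-0.12 -0.01] mean diff 2.11
off scene shift px [-0.03 -0.12] mean diff 0.94
tub top shift px [-0.01 -0.05] mean diff 2.41
tub scene shift px [ 0.07 -0.02] mean diff 1.13
tin top shift px [ 0.11 -0.06] mean diff 2.11
tin scene shift px [-0.1   0.01] mean diff 0.95
```

Everything is within about 1 mm, so I'm handing in.

```bash
python3 -c "
from rig import *
print(sign_off());print(sense()['clock'])"
```

```text
the job is handed in; nothing more can be done
None
the job is handed in; nothing more can be done
```

I placed all four pieces in the order you gave and handed the job in at about 35 s, with the arm parked clear of the panel. Each piece was lowered until the wrist felt light contact (3.7–5.8 N) before I released it.

**Positions:** the last top-camera fit, measured against the panel:

| Piece | Off the long pencil line | Along it from the middle | Aim | Turn error |
|---|---|---|---|---|
| Rosette | 0.0 mm | −0.2 mm | 0 mm | not measured (round) |
| Tablet | +0.6 mm | +78.1 mm | +77.5 mm | about 0.015 rad |
| Bar | −0.3 mm | −77.4 mm | −77.5 mm | about 0.010 rad |

- **Boss:** I checked it only by its outline in the picture, where it is within about 1 mm of centred on the rosette. I made no separate fit.
- **Bystanders:** the tub, tin and spare moulding moved no more than 0.12 px in either camera, so they are unmoved.

**Disagreements and weak spots:**
- The two cameras differed by about 5 mm in x. I relied on the top camera and corrected it by 1.5 mm, using the arm's own position when it gripped and set down the rosette.
- The final rosette and bar fits matched their outlines less closely than the tablet's, so their figures are less certain.
- The bar's first grip overlapped its side by only about 2 mm. I opened and regripped it lower before lifting.

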